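Run a fingertip along the lid to snap the biscuit box shut

TASK

Snap the lid of the long blue biscuit box shut: starting at the end with the red tab, run the fingertips along the row and press the five raised orange snap pieces down one after another, until each is fully home. Press lightly, do not lift, tip or push the box out of its place, and leave the mug, the shaker and the timer alone.

Things in the scene. Friction and masses are not known exactly. Their poses are not given: they have to be found in the camera images.
- box: Long blue biscuit box, white lid, about 3 kg, loose on the worktop. Origin: centre of its underside, z up. 96 mm along its x, 310 mm along its y, lid's flat top 70 mm up. Five orange snap pieces stand end to end in a straight row along the box's y, 10 mm from the middle towards its +x (the side away from the robot). A red tab sticks out 19 mm from the +y (left) end. The box may be turned up to 0.3 rad.
- tab (a point): Top of the red tab (30 x 22 x 6 mm), 165 mm from the box's middle towards its +y end and in line with the row of snaps, 66 mm above the underside.
- snap_1 (a joint): How far snap piece 1 is pressed down, m: 0 (up to 0.001 at the start) = standing up, 0.008 = fully home against its stop. It slides straight down against about 2 N of friction and stays where it is left.
- top_1 (a point): Middle of the top of snap piece 1, counted from the red tab: a rounded orange bar 12 mm wide and 51 mm long (pitch of the row 56 mm), both ends sloping down over 16 mm so that a fingertip can ride on. At 112 mm along the box's y and 10 mm along its x from the origin. Top 82 mm above the box's underside when up, 74 mm when home (4 mm above the flat lid). The point moves with the piece.
- snap_2 (a joint): How far snap piece 2 is pressed down, m: 0 (up to 0.001 at the start) = standing up, 0.008 = fully home against its stop. It slides straight down against about 2 N of friction and stays where it is left.
- top_2 (a point): Middle of the top of snap piece 2, counted from the red tab: a rounded orange bar 12 mm wide and 51 mm long (pitch of the row 56 mm), both ends sloping down over 16 mm so that a fingertip can ride on. At 56 mm along the box's y and 10 mm along its x from the origin. Top 82 mm above the box's underside when up, 74 mm when home (4 mm above the flat lid). The point moves with the piece.
- snap_3 (a joint): How far snap piece 3 is pressed down, m: 0 (up to 0.001 at the start) = standing up, 0.008 = fully home against its stop. It slides straight down against about 2 N of friction and stays where it is left.
- top_3 (a point): Middle of the top of snap piece 3, counted from the red tab: a rounded orange bar 12 mm wide and 51 mm long (pitch of the row 56 mm), both ends sloping down over 16 mm so that a fingertip can ride on. At 0 mm along the box's y and 10 mm along its x from the origin. Top 82 mm above the box's underside when up, 74 mm when home (4 mm above the flat lid). The point moves with the piece.
- snap_4 (a joint): How far snap piece 4 is pressed down, m: 0 (up to 0.001 at the start) = standing up, 0.008 = fully home against its stop. It slides straight down against about 2 N of friction and stays where it is left.
- top_4 (a point): Middle of the top of snap piece 4, counted from the red tab: a rounded orange bar 12 mm wide and 51 mm long (pitch of the row 56 mm), both ends sloping down over 16 mm so that a fingertip can ride on. At -56 mm along the box's y and 10 mm along its x from the origin. Top 82 mm above the box's underside when up, 74 mm when home (4 mm above the flat lid). The point moves with the piece.
- snap_5 (a joint): How far snap piece 5 is pressed down, m: 0 (up to 0.001 at the start) = standing up, 0.008 = fully home against its stop. It slides straight down against about 2 N of friction and stays where it is left.
- top_5 (a point): Middle of the top of snap piece 5, counted from the red tab: a rounded orange bar 12 mm wide and 51 mm long (pitch of the row 56 mm), both ends sloping down over 16 mm so that a fingertip can ride on. At -112 mm along the box's y and 10 mm along its x from the origin. Top 82 mm above the box's underside when up, 74 mm when home (4 mm above the flat lid). The point moves with the piece.
- mug: White staff mug, 82 mm wide, 118 mm over the handle, 100 mm high; origin at the centre of its underside. Bystander at the left.
- shaker: Small cocoa shaker jar with a light lid, 44 mm across, 109 mm high; origin at the centre of its underside. Bystander at the right, behind the box.
- timer: White kitchen timer with a red dial, 66 mm across, 45 mm high; origin at the centre of its underside. Bystander at the left.

How it is judged:
By the outcome, as a careful person would: the job done as asked, in the order asked, and still so for the second after the job is handed in, with the robot touching nothing.
It also fails if it takes over 51 s, if anything falls off the work surface, if the arm or the gripper's body presses on something with over 40 N, if the wrist force passes 120 N, or if a joint passes its speed limit or range.

ROBOT

A 6-joint arm with a two-finger parallel gripper is mounted at the origin on a cart in front of the work surface, level with it; the furniture and walls round the work are solid. World frame = base frame: x ahead of the robot, y to its left, z up, the work surface at z = 0. Lengths are in mm, angles in rad, forces in N, time in s.
With the tool pointing down it reaches from about 350 to 925 mm from the base axis. Payload 6.4 kg.
Tool frame: the origin (TCP) lies on the centre line of the jaws, within the pads' length; the fingertips stand 22 mm ahead of it and the grasp point (between the pads) lies 3 mm ahead of it (robot.tip_extent is the distance from the TCP to the fingertips, in mm); y points along the fingers, x is the direction in which the jaws open and shut, and the axes are right-handed (so a half turn about y gives the same grasp; the last joint's range is limited). The gripper opens to 94 mm and grips with 3 to 60 N. Pads are 16 mm wide; open, the fingers measure 119 mm over their backs; the gripper's body (75 mm by 177 mm) begins 78 mm behind the grasp point.
Start: joints at [-1.278, 0.245, 1.558, -0, 1.339, -0.174], TCP at [292.526, -580.467, 227.455] pointing down, gripper open.
Joint ranges: [-3.13, 3.13], [-1.02, 2.26], [0.13, 2.54], [-0.95, 4.09], [0.21, 2.88], [-2.74, 2.74]. Speed limits (rad/s): [2.57, 2.57, 3.14, 3.14, 3.14, 3.14].

INTERFACE

Orientations are given as a 3x3 rotation matrix whose columns are the frame's x, y, z axes.
In Python, from rig import robot gives the robot as it stands.
- The arm moves only by the tool step_arm, never from a script. Its argument "increments" is a list of rows, each a list of 3 entries, a list of its own where there are three numbers: the gripper command: -1 is shut, 1 is fully open, values between are in proportion, then the shift along the tool's x, y, z in m, then the turn about the tool's y in degrees. In form: [[claw, [x, y, z], yaw], ...]. A call has 1 to 12 rows; each row shifts and turns the commanded pose from where the row before left it, along the tool's axes as they then stand; what a row does not reach is not made up. A row lasts 1/12 s, in which the tool goes at most 41.7 mm and 7.16 degrees, less where a joint would pass 70% of its speed; a pose out of reach is approached as far as the arm can. A call is refused whole if a number of a shift passes 0.0417 or a number of a turn 7.16, either way. A call with a gripper value outside its range is refused whole. The fingers move at their own pace and stop on an object; the grip force is fixed at half the most. Time passes only in rows, so rows that do not move let the fingers close. It gives the time, the measured TCP pose, the force and the opening at its end, in the units of the state.
- robot.get_state(): the state, without advancing time (a new reading comes with each control period).
- robot.capture(name): name is "scene" or "side" or "wrist"; returns the picture (420x560x3 uint8, red, green, blue); there is no depth.
- robot.calibration(name): a dict with "camera_matrix" (3x3 intrinsics, pixels), "R" (3x3) and "t" (3): a world point X has camera coordinates R X + t; the wrist camera has in their place "tool_from_camera" (4x4, takes a point from camera to tool coordinates, whose origin is the TCP and whose axes are the tool frame's). Camera axes: x right, y down, z forward; pixel columns grow to the right and rows downward; lengths in mm; the calibration is good to about 2 mm. A picture is of the moment at which its call begins: read the wrist's pose just before it. calibration takes no time and is no camera call.
- robot.job_done(): hands the job in, once; it reports no verdict.
Trained networks look in the newest picture that a camera, given by its name, has taken for a name from the list of things; names that differ only in an ending like _2 or _b are one class to them, and where a whole thing is asked for, a point or a joint stands for the part that bears it (a point fixed in the world has none). Each returns a list of dicts, best first, with "p" (0 to 1); they miss things now and then, are a little off and sometimes report something else, mostly with a low value. They report only what shows in the picture. A call takes as long as a camera call.
- robot.look_for(camera, name): "at" ([row, column] in pixels, amid what is visible of it).
The state is a dict: "time": time; "joint_pos": joint angles; "qd": joint speeds; "joint_torque": joint torques, N m; "position": TCP position; "eef_rot": TCP orientation; "wrist_force": force on the tool from outside, world axes, zero at the start; "moment": the same for the moment, N m; "width": opening from 0.0 (shut) to 1.0 (fully open).
Only numpy, scipy, OpenCV 4.12 (cv2) and the standard library are available. Lean on these libraries where they do the work, as an engineer would, in place of code of your own. Each camera call takes 0.05 s, during which the arm holds its last target.

## Working session

There is one attempt and no reset: what is moved stays moved. The work goes in short steps, Python scripts to look and compute and a tool call to move; the robot and the scene stay as the last step left them, time stands still between calls to the robot, and variables do not carry over. Pictures are saved under pics/ and viewed, and the job is handed in when it is done.

Besides the shell and the picture viewer there is one more tool, called after ">>>" as name(argument=value, ...), one argument or row to a line, values as JSON. step_arm: Moves the arm, as the interface text tells. Its arguments: {"type":"object","properties":{"increments":{"type":"array"}},"required":["increments"]}

```bash
ls; mkdir -p pics
python3 - <<'E'
from rig import robot
import cv2,numpy as np
s=robot.get_state();print({k:np.round(v,3).tolist() for k,v in s.items()})
for n in ["scene","side"]:
    im=robot.capture(n);cv2.imwrite(f"pics/{n}0.png",im[:,:,::-1])
    for t in ["tab","top_1","box"]:
        print(n,t,[(np.round(d["at"]).tolist(),round(d["p"],2)) for d in robot.look_for(n,t)])
    c=robot.calibration(n);print({k:np.round(v,3).tolist() for k,v in c.items()})
c=robot.calibration("wrist");print({k:np.round(v,3).tolist() for k,v in c.items()})
print(robot.tip_extent,robot.get_state()["time"])
E
```

```text
pics
{'time': 0.0, 'joint_pos': [-1.278, 0.246, 1.559, -0.0, 1.339, -0.174], 'qd': [0.002, -0.001, -0.0, -0.001, 0.001, 0.0], 'joint_torque': [0.003, -41.583, -31.46, 0.069, 0.033, -0.0], 'position': [292.359, -579.928, 226.391], 'eef_rot': [[0.45, -0.001, 0.893], [-0.893, 0.002, 0.45], [-0.002, -1.0, 0.0]], 'wrist_force': [0.241, 1.186, -0.379], 'moment': [0.03, 0.088, 0.037], 'width': 0.996}
scene tab [([217.0, 326.0], 0.89)]
scene top_1 [([206.0, 321.0], 0.48), ([212.0, 314.0], 0.41)]
scene box [([216.0, 327.0], 0.97)]
{'camera_matrix': [[435.44, 0.0, 286.334], [0.0, 435.44, 212.295], [0.0, 0.0, 1.0]], 'R': [[-0.76, -0.649, -0.0], [-0.333, 0.39, -0.858], [0.557, -0.653, -0.513]], 't': [405.557, 218.926, 1030.341]}
side tab [([219.0, 320.0], 0.89)]
side top_1 [([217.0, 324.0], 0.59)]
side box [([223.0, 321.0], 0.77), ([283.0, 341.0], 0.24)]
{'camera_matrix': [[520.774, 0.0, 285.322], [0.0, 520.774, 216.475], [0.0, 0.0, 1.0]], 'R': [[-0.975, -0.221, -0.001], [-0.074, 0.332, -0.94], [0.208, -0.917, -0.34]], 't': [521.461, 106.965, 1288.332]}
{'camera_matrix': [[307.471, 0.0, 283.374], [0.0, 307.471, 208.75], [0.0, 0.0, 1.0]], 'tool_from_camera': [[1.0, 0.0, -0.001, 0.029], [0.001, -0.274, 0.962, -157.385], [0.0, -0.962, -0.274, 80.084], [0.0, 0.0, 0.0, 1.0]]}
22.0 0.4
```

View images.

View pics/scene0.png

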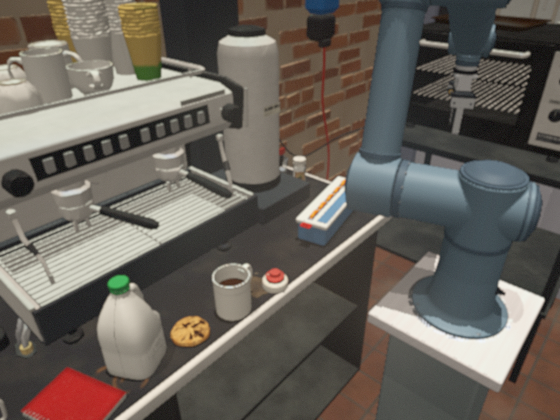

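View pics/side0.png

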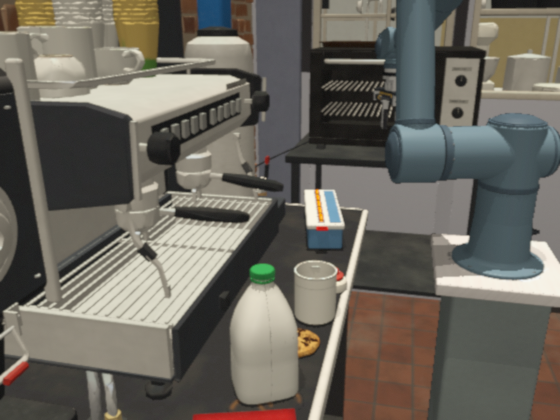

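```bash
cat > h.py <<'E'
import numpy as np,cv2
from rig import robot
def ray(n,rc,st=None):
    c=robot.calibration(n);K=np.array(c["camera_matrix"])
    d=np.linalg.inv(K)@[rc[1],rc[0],1.]
    if n=="wrist":
        T=np.array(c["tool_from_camera"]);R=np.array(st["eef_rot"]);p=np.array(st["position"])
        return p+R@T[:3,3],R@T[:3,:3]@d
    R=np.array(c["R"]);return -R.T@np.array(c["t"]),R.T@d
def onz(n,rc,z,st=None):
    o,d=ray(n,rc,st);return o+d*(z-o[2])/d[2]
def proj(n,X,st=None):
    c=robot.calibration(n);K=np.array(c["camera_matrix"])
    if n=="wrist":
        T=np.array(c["tool_from_camera"]);R=np.array(st["eef_rot"]);p=np.array(st["position"])
        x=T[:3,:3].T@(R.T@(np.array(X)-p)-T[:3,3])
    else: x=np.array(c["R"])@X+np.array(c["t"])
    u=K@x;return u[1]/u[2],u[0]/u[2]
E
python3 - <<'E'
from h import *
a=cv2.imread("pics/scene0.png")[165:255,280:370];b=cv2.imread("pics/side0.png")[175:265,280:370]
cv2.imwrite("pics/z0.png",cv2.resize(np.hstack([a,b]),None,fx=4.4,fy=4.4,interpolation=cv2.INTER_CUBIC))
E
```

```text
(no output)
```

View pics/z0.png

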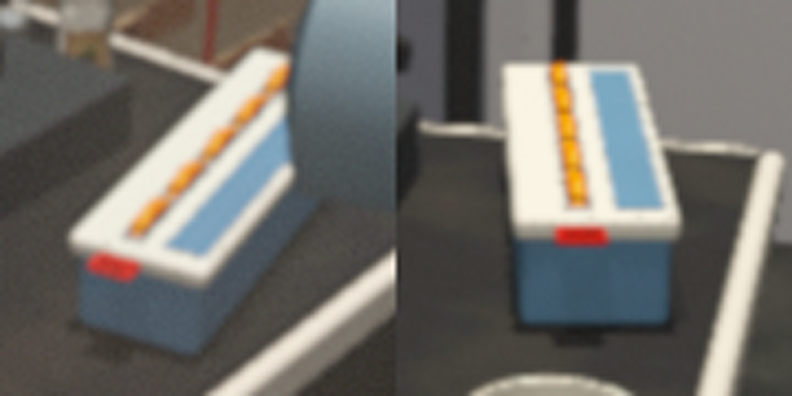

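Run:
```python
from h import *
print("tab",onz("scene",(225.9,305.9),64),onz("side",(228.4,322.5),64))
f=lambda x,y:(y/4.4+165,x/4.4+280)
g=lambda x,y:(y/4.4+175,(x-396)/4.4+280)
print("row near",onz("scene",f(143,228),74),onz("side",g(578,203),74))
print("row far ",onz("side",g(560,63),74), "scene mid", onz("scene",f(280,77),80))
print(robot.get_state()["time"])
```

```text
tab [426.81731822  41.07312594  64.        ] [428.18965819  44.83006371  64.        ]
row near [432.60641026   4.02416716  74.        ] [435.24120574  20.0760346   74.        ]
row far  [ 491.48865997 -254.2827562    74.        ] scene mid [ 479.57766276 -220.9440863    80.        ]
0.4
```

Run:
```python
from h import *
for n,rc in [("scene",(187,258)),("scene",(205,265)),("scene",(180,300)),("scene",(250,225)),("side",(205,283))]: print(n,rc,onz(n,rc,0).round(), onz(n,rc,60).round())
for n in ["scene","side"]:
    for t in ["mug","shaker","timer"]:
        for d in robot.look_for(n,t)[:2]: print(n,t,np.round(d["at"]),round(d["p"],2),onz(n,d["at"],45).round())
```

```text
scene (187, 258) [ 776. -129.    0.] [694. -47.  60.]
scene (205, 265) [669. -51.   0.] [597.  25.  60.]
scene (180, 300) [ 697. -269.    0.] [ 622. -175.   60.]
scene (250, 225) [582. 207.   0.] [518. 261.  60.]
side (205, 283) [ 610. -299.    0.] [ 570. -125.   60.]
scene mug [292. 234.] 0.67 [396. 346.  45.]
scene shaker [169. 296.] 0.78 [ 708. -259.   45.]
scene timer [281. 274.] 0.84 [354. 257.  45.]
side mug [289. 318.] 0.89 [392. 331.  45.]
side timer [282. 341.] 0.52 [351. 292.  45.]
```

>>> step_arm(
  increments=[
    [-1, [0, 0, 0], 4.9],
    [-1, [0, 0, 0], 4.9],
    [-1, [0, 0, 0], 4.9],
    [-1, [-0.0182, 0, 0.0106], 0],
    [-1, [-0.0182, 0, 0.0106], 0],
    [-1, [-0.0182, 0, 0.0106], 0],
    [-1, [-0.0182, 0, 0.0106], 0],
    [-1, [-0.0182, 0, 0.0106], 0],
    [-1, [-0.0182, 0, 0.0106], 0],
    [-1, [-0.0182, 0, 0.0106], 0],
    [-1, [-0.0182, 0, 0.0106], 0],
    [-1, [-0.0182, 0, 0.0106], 0],
  ],
)

```text
time: 1.7
position: [351.9, -399.4, 227.6]
eef_rot: [[0.209, 0.0, 0.978], [-0.978, -0.0, 0.209], [0.0, -1.0, 0.0]]
wrist_force: [1.2, 0.4, -1.1]
width: 0.188
```

>>> step_arm(
  increments=[
    [-1, [-0.0227, 0, 0.012], 0],
    [-1, [-0.0227, 0, 0.012], 0],
    [-1, [-0.0227, 0, 0.012], 0],
    [-1, [-0.0227, 0, 0.012], 0],
    [-1, [-0.0227, 0, 0.012], 0],
    [-1, [-0.0227, 0, 0.012], 0],
    [-1, [-0.0227, 0, 0.012], 0],
    [-1, [-0.0227, 0, 0.012], 0],
    [-1, [-0.0227, 0, 0.012], 0],
    [-1, [-0.0227, 0, 0.012], 0],
    [-1, [-0.0227, 0, 0.012], 0],
    [-1, [0, 0, 0], 0],
  ],
)

```text
time: 2.7
position: [429.1, -125.6, 227.6]
eef_rot: [[0.213, 0.001, 0.977], [-0.977, 0.001, 0.213], [-0.001, -1.0, 0.001]]
wrist_force: [-0.5, -0.1, 0.0]
width: 0.007
```

Run:
```python
from h import *
s=robot.get_state();im=robot.capture("wrist");cv2.imwrite("pics/w1.png",im[:,:,::-1])
import pickle;pickle.dump(s,open("w1.pkl","wb"))
print(s["position"],s["wrist_force"],s["time"])
for t in ["tab","top_1","box"]:
    for d in robot.look_for("wrist",t): print(t,np.round(d["at"]),round(d["p"],2),onz("wrist",d["at"],66 if t=="tab" else 80,s).round())
```

```text
[ 429.14400403 -125.57932717  227.56042791] [-0.53972307 -0.06697798  0.01822101] 2.7
tab [173. 286.] 0.72 [ 457. -122.   66.]
tab [163. 234.] 0.58 [455. -67.  66.]
top_1 [165. 398.] 0.88 [ 491. -228.   80.]
top_1 [164. 346.] 0.87 [ 480. -177.   80.]
top_1 [166. 178.] 0.82 [443. -15.  80.]
top_1 [166. 292.] 0.8 [ 467. -125.   80.]
top_1 [162. 232.] 0.69 [458. -66.  80.]
box [170. 287.] 0.86 [ 462. -122.   80.]
```

View pics/w1.png

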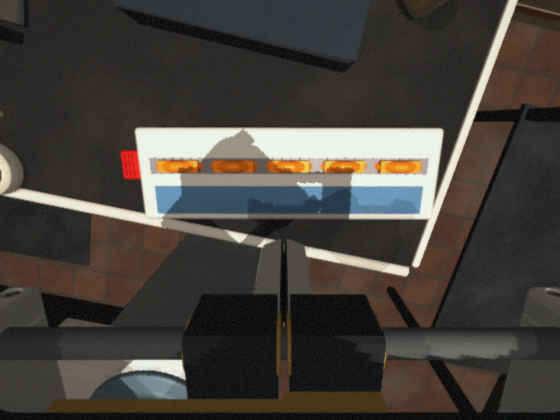

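Run:
```python
from h import *
import pickle;s=pickle.load(open("w1.pkl","rb"))
im=cv2.imread("pics/w1.png");hsv=cv2.cvtColor(im,cv2.COLOR_BGR2HSV)
m=cv2.inRange(hsv,(8,150,90),(28,255,255));m[:140]=0;m[190:]=0
m=cv2.morphologyEx(m,cv2.MORPH_OPEN,np.ones((3,3)))
n,l,st,c=cv2.connectedComponentsWithStats(m)
P=[]
for i in range(1,n):
    if st[i,4]>40:
        rc=(st[i,1]+st[i,3]/2-.5,st[i,0]+st[i,2]/2-.5); w=onz("wrist",rc,80,s);P.append((st[i,0],rc,w));
P.sort(key=lambda t:t[0])
for p in P: print(p[1],p[2].round(1))
W=np.array([p[2][:2] for p in P]);d=W[-1]-W[0];print(np.arctan2(d[0],-d[1]),np.linalg.norm(d))
m=cv2.inRange(hsv,(0,180,80),(6,255,255))|cv2.inRange(hsv,(174,180,80),(180,255,255));m[:, :110]=0;m[200:]=0
ys,xs=np.nonzero(m[:,:160]);print(ys.min(),ys.max(),xs.min(),xs.max(),onz("wrist",((ys.min()+ys.max())/2,(xs.min()+xs.max())/2),66,s))
# lid corners
for rc in [(128,136),(128,442),(218,430),(218,146)]: print(rc,onz("wrist",rc,70,s).round(1))
```

```text
(np.float64(166.0), np.float64(179.0)) [443.4 -16.   80. ]
(np.float64(166.0), np.float64(234.0)) [455.1 -69.4  80. ]
(np.float64(166.5), np.float64(288.5)) [ 466.1 -122.3   80. ]
(np.float64(166.5), np.float64(343.0)) [ 477.6 -175.1   80. ]
(np.float64(166.5), np.float64(398.5)) [ 489.4 -228.9   80. ]
0.21256138662145457 217.80374041275678
150 179 120 139 [431.06862477  38.65194529  66.        ]
(128, 136) [469.8  33.4  70. ]
(128, 442) [ 534.4 -262.9   70. ]
(218, 430) [ 443.1 -283.2   70. ]
(218, 146) [378.   14.9  70. ]
```

>>> step_arm(
  increments=[
    [-1, [-0.02, 0, 0.0062], 0],
    [-1, [-0.02, 0, 0.0062], 0],
    [-1, [-0.02, 0, 0.0062], 0],
    [-1, [-0.02, 0, 0.0062], 0],
    [-1, [-0.02, 0, 0.0062], 0],
    [-1, [-0.02, 0, 0.0062], 0],
    [-1, [0, 0.016, 0], 0],
    [-1, [0, 0.016, 0], 0],
    [-1, [0, 0.016, 0], 0],
    [-1, [0, 0.016, 0], 0],
    [-1, [0, 0.016, 0], 0],
    [-1, [0, 0.016, 0], 0],
  ],
)

```text
time: 3.9
position: [440.1, -4.7, 130.8]
eef_rot: [[0.207, 0.0, 0.978], [-0.978, -0.0, 0.207], [0.0, -1.0, 0.0]]
wrist_force: [0.1, -0.7, -0.3]
width: 0.005
```

>>> step_arm(
  increments=[
    [-1, [0, 0, 0], 0],
    [-1, [0, 0, 0], 0],
  ],
)

```text
time: 4.07
position: [439.6, -4.3, 131.0]
eef_rot: [[0.207, -0.002, 0.978], [-0.978, 0.0, 0.207], [-0.001, -1.0, -0.002]]
wrist_force: [0.3, -0.1, 1.2]
width: 0.002
```

Run:
```python
from h import *
s=robot.get_state();im=robot.capture("wrist");cv2.imwrite("pics/w2.png",im[:,:,::-1])
a=robot.capture("scene")[:,:,::-1][165:255,280:370];b=robot.capture("side")[:,:,::-1][175:265,280:370]
cv2.imwrite("pics/z2.png",cv2.resize(np.hstack([a,b]),None,fx=4.4,fy=4.4,interpolation=cv2.INTER_CUBIC))
print(s["position"],s["wrist_force"],s["time"])
p=np.array(s["position"])+np.array(s["eef_rot"])@[0,22,0]
print(proj("wrist",p,s),proj("scene",p),proj("side",p))
for k in range(5):
    q=np.array([466.1,-122.3,80])+(112-56*k)*np.array([-.211,.977,0]);print(np.round(proj("wrist",q,s)))
```

```text
[439.55271236  -4.25533069 131.02120807] [ 0.30644554 -0.09663899  1.1834563 ] 4.0667
(np.float64(252.70851961724884), np.float64(283.5943524579486)) (np.float64(204.17097018791586), np.float64(312.72896164145214)) (np.float64(205.11365083553767), np.float64(321.5060214013705))
[235. 296.]
[234. 374.]
[234. 451.]
[234. 529.]
[234. 607.]
```

View pics/w2.png

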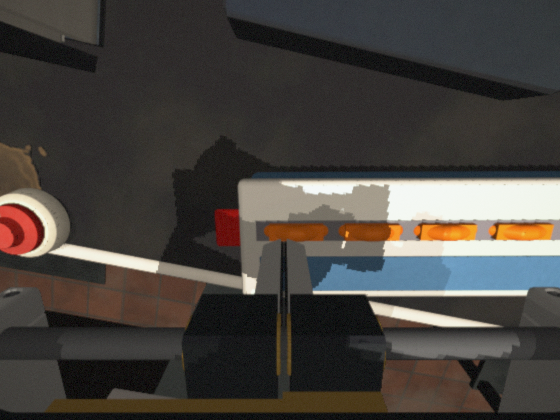

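View pics/z2.png

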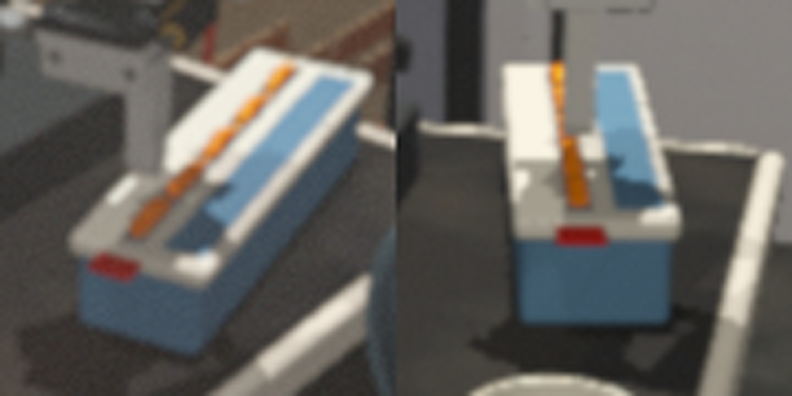

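>>> step_arm(
  increments=[
    [-1, [-0.002, 0.005, 0.0005], 0],
    [-1, [-0.002, 0.005, 0.0005], 0],
    [-1, [0, 0.005, 0], 0],
    [-1, [0, 0.004, 0], 0],
    [-1, [0, 0.002, 0], 0],
    [-1, [0, 0, 0], 0],
    [-1, [0, 0, 0], 0],
  ],
)

```text
time: 4.8
position: [440.0, 0.7, 110.3]
eef_rot: [[0.209, -0.0, 0.978], [-0.978, 0.0, 0.209], [-0.0, -1.0, -0.0]]
wrist_force: [-0.9, 1.1, -0.7]
width: 0.0
```

Run:
```python
from h import *
s=robot.get_state();im=robot.capture("wrist");cv2.imwrite("pics/w3.png",im[:,:,::-1])
a=robot.capture("scene")[:,:,::-1][165:255,280:370];b=robot.capture("side")[:,:,::-1][175:265,280:370]
cv2.imwrite("pics/z3.png",cv2.resize(np.hstack([a,b]),None,fx=4.4,fy=4.4,interpolation=cv2.INTER_CUBIC))
print(s["position"],s["wrist_force"],s["time"])
```

```text
[440.01658703   0.65048361 110.281625  ] [-0.90122787  1.08802036 -0.71769073] 4.8
```

View pics/w3.png

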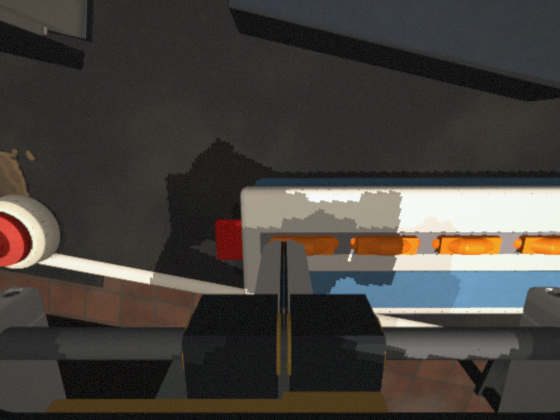

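View pics/z3.png

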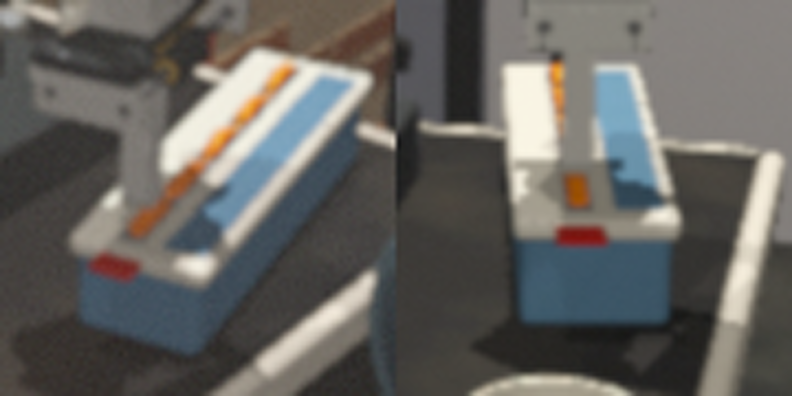

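>>> step_arm(
  increments=[
    [-1, [0, 0.001, 0.0015], 0],
    [-1, [0, 0.002, 0], 0],
    [-1, [0, 0.001, 0], 0],
    [-1, [0, 0.001, 0], 0],
    [-1, [0, 0, 0], 0],
  ],
)

```text
time: 5.37
position: [441.4, 1.0, 105.1]
eef_rot: [[0.209, -0.001, 0.978], [-0.978, 0.0, 0.209], [-0.0, -1.0, -0.001]]
wrist_force: [0.2, 0.1, 0.4]
width: 0.006
```

>>> step_arm(
  increments=[
    [-1, [0, 0.001, 0], 0],
    [-1, [0, 0.001, 0], 0],
    [-1, [0, 0, 0], 0],
  ],
)

```text
time: 5.62
position: [441.4, 1.0, 103.3]
eef_rot: [[0.209, -0.0, 0.978], [-0.978, 0.0, 0.209], [-0.0, -1.0, -0.0]]
wrist_force: [-0.3, 0.7, 0.2]
width: 0.003
```

>>> step_arm(
  increments=[
    [-1, [0, 0.001, 0], 0],
    [-1, [0, 0.001, 0], 0],
    [-1, [0, 0, 0], 0],
  ],
)

```text
time: 5.87
position: [441.4, 1.0, 101.2]
eef_rot: [[0.209, -0.0, 0.978], [-0.978, 0.0, 0.209], [-0.0, -1.0, -0.0]]
wrist_force: [0.6, -0.2, 0.5]
width: 0.004
```

>>> step_arm(
  increments=[
    [-1, [0, 0.001, 0], 0],
    [-1, [0, 0.001, 0], 0],
    [-1, [0, 0, 0], 0],
  ],
)

```text
time: 6.12
position: [441.7, 0.9, 99.5]
eef_rot: [[0.209, 0.0, 0.978], [-0.978, -0.0, 0.209], [0.0, -1.0, 0.0]]
wrist_force: [-0.7, 0.5, 1.7]
width: 0.003
```

>>> step_arm(
  increments=[
    [-1, [0, 0.001, 0], 0],
    [-1, [0, 0.001, 0], 0],
    [-1, [0, 0, 0], 0],
  ],
)

```text
time: 6.37
position: [441.6, 0.9, 97.4]
eef_rot: [[0.209, 0.0, 0.978], [-0.978, -0.0, 0.209], [0.0, -1.0, 0.0]]
wrist_force: [1.1, 0.1, 1.6]
width: 0.006
```

Run:
```python
from h import *
s=robot.get_state();im=robot.capture("wrist");cv2.imwrite("pics/w4.png",im[:,:,::-1])
a=robot.capture("scene")[:,:,::-1][165:255,280:370];b=robot.capture("side")[:,:,::-1][175:265,280:370]
cv2.imwrite("pics/z4.png",cv2.resize(np.hstack([a,b]),None,fx=4.4,fy=4.4,interpolation=cv2.INTER_CUBIC))
print(s["position"],s["wrist_force"],s["time"])
```

```text
[441.61084528   0.9003713   97.36508651] [1.10533742 0.07590486 1.57658648] 6.3667
```

View pics/w4.png

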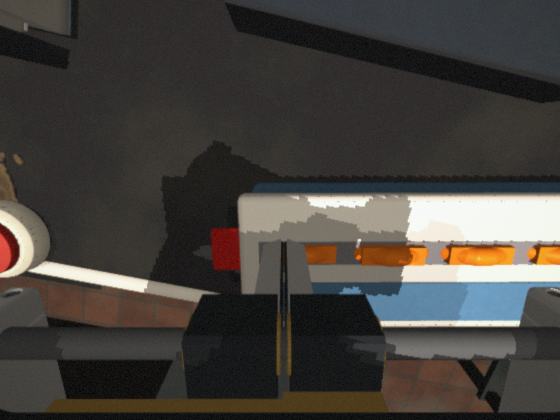

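View pics/z4.png

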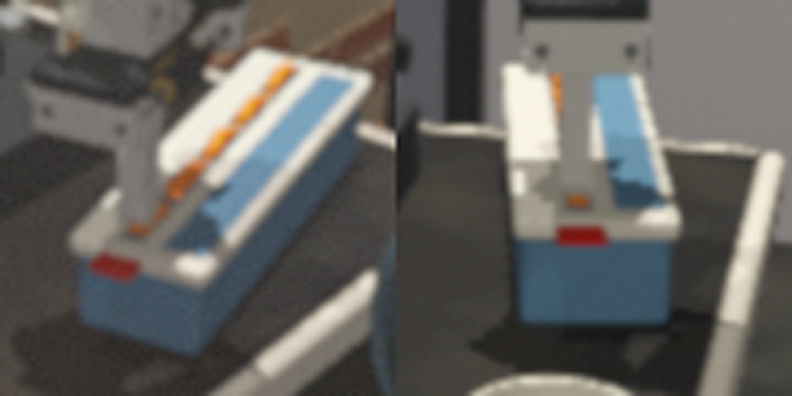

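>>> step_arm(
  increments=[
    [-1, [0, 0.0005, 0], 0],
    [-1, [0, 0.0005, 0], 0],
    [-1, [0, 0, 0], 0],
  ],
)

```text
time: 6.77
position: [441.6, 0.9, 96.4]
eef_rot: [[0.209, 0.0, 0.978], [-0.978, -0.0, 0.209], [0.0, -1.0, 0.0]]
wrist_force: [0.7, 0.1, 2.0]
width: 0.005
```

>>> step_arm(
  increments=[
    [-1, [0, 0.0005, 0], 0],
    [-1, [0, 0, 0], 0],
  ],
)

```text
time: 6.93
position: [441.6, 0.9, 96.0]
eef_rot: [[0.209, 0.0, 0.978], [-0.978, -0.0, 0.209], [0.0, -1.0, 0.0]]
wrist_force: [-0.4, -0.2, 0.9]
width: 0.004
```

>>> step_arm(
  increments=[
    [-1, [0, 0.0005, 0], 0],
    [-1, [0, 0, 0], 0],
  ],
)

```text
time: 7.1
position: [441.6, 0.9, 95.4]
eef_rot: [[0.209, 0.0, 0.978], [-0.978, -0.0, 0.209], [0.0, -1.0, 0.0]]
wrist_force: [0.6, -0.4, 1.4]
width: 0.003
```

>>> step_arm(
  increments=[
    [-1, [0, 0.0005, 0], 0],
    [-1, [0, 0, 0], 0],
  ],
)

```text
time: 7.27
position: [441.6, 0.9, 94.9]
eef_rot: [[0.209, -0.0, 0.978], [-0.978, 0.0, 0.209], [-0.0, -1.0, -0.0]]
wrist_force: [-0.9, -0.4, 1.9]
width: 0.001
```

>>> step_arm(
  increments=[
    [-1, [0, 0.0005, 0], 0],
    [-1, [0, 0, 0], 0],
  ],
)

```text
time: 7.43
position: [441.6, 0.9, 94.4]
eef_rot: [[0.209, 0.0, 0.978], [-0.978, -0.0, 0.209], [0.0, -1.0, 0.0]]
wrist_force: [-0.3, -0.5, 2.2]
width: 0.002
```

>>> step_arm(
  increments=[
    [-1, [0, 0.0005, 0], 0],
    [-1, [0, 0, 0], 0],
  ],
)

```text
time: 7.6
position: [441.6, 0.9, 93.9]
eef_rot: [[0.209, 0.0, 0.978], [-0.978, -0.0, 0.209], [0.0, -1.0, 0.0]]
wrist_force: [-0.2, 0.3, 2.0]
width: 0.007
```

>>> step_arm(
  increments=[
    [-1, [0, 0.0005, 0], 0],
    [-1, [0, 0, 0], 0],
  ],
)

```text
time: 7.77
position: [441.6, 1.0, 93.4]
eef_rot: [[0.209, -0.0, 0.978], [-0.978, 0.0, 0.209], [-0.0, -1.0, -0.0]]
wrist_force: [-0.2, 0.4, 1.6]
width: 0.005
```

Run:
```python
from h import *
s=robot.get_state();im=robot.capture("wrist")
cv2.imwrite("pics/w5.png",cv2.resize(im[160:340,200:460,::-1],None,fx=3,fy=3,interpolation=cv2.INTER_CUBIC))
print(s["position"],s["wrist_force"],s["time"])
```

```text
[441.55460041   0.96465084  93.37899573] [-0.20146057  0.42435189  1.63131001] 7.7667
```

View pics/w5.png

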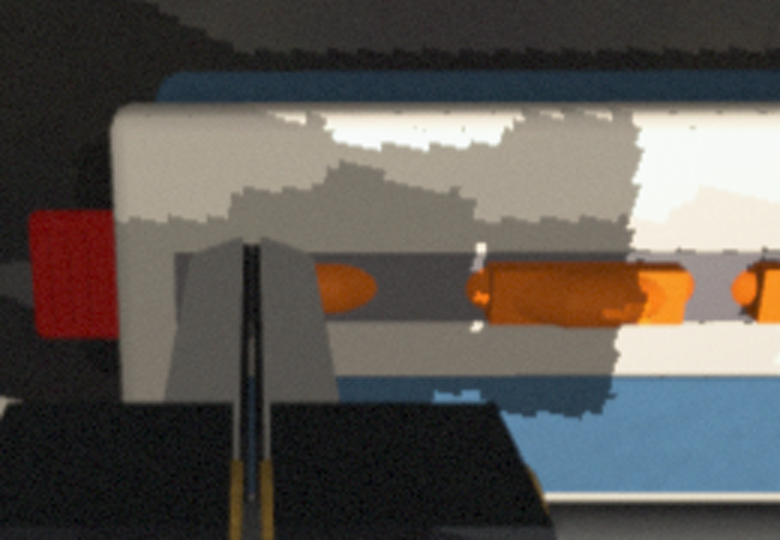

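>>> step_arm(
  increments=[
    [-1, [0, 0.0005, 0], 0],
    [-1, [0, 0, 0], 0],
  ],
)

```text
time: 7.98
position: [441.5, 0.9, 92.9]
eef_rot: [[0.209, -0.0, 0.978], [-0.978, 0.0, 0.209], [-0.0, -1.0, -0.0]]
wrist_force: [0.6, 0.1, 1.5]
width: 0.0
```

>>> step_arm(
  increments=[
    [-1, [0, 0.0005, 0], 0],
    [-1, [0, 0, 0], 0],
  ],
)

```text
time: 8.15
position: [441.6, 0.9, 92.6]
eef_rot: [[0.209, 0.0, 0.978], [-0.978, -0.0, 0.209], [0.0, -1.0, 0.0]]
wrist_force: [-0.6, -0.3, 2.5]
width: 0.004
```

>>> step_arm(
  increments=[
    [-1, [0, 0.0005, 0], 0],
    [-1, [0, 0, 0], 0],
  ],
)

```text
time: 8.32
position: [441.7, 0.9, 92.4]
eef_rot: [[0.209, -0.0, 0.978], [-0.978, -0.0, 0.209], [0.0, -1.0, -0.0]]
wrist_force: [-1.1, -0.1, 5.5]
width: 0.01
```

>>> step_arm(
  increments=[
    [-1, [0.002, 0.0002, 0], 0],
    [-1, [0.002, 0, 0], 0],
    [-1, [0.002, 0, 0], 0],
    [-1, [0.002, 0, 0], 0],
    [-1, [0.002, 0, 0], 0],
    [-1, [0.002, 0, 0], 0],
  ],
)

```text
time: 8.82
position: [442.5, -3.2, 92.2]
eef_rot: [[0.204, -0.005, 0.979], [-0.979, 0.02, 0.204], [-0.02, -1.0, -0.001]]
wrist_force: [-5.6, 34.0, 20.1]
width: 0.003
```

>>> step_arm(
  increments=[
    [-1, [0.002, 0, 0], 0],
    [-1, [0.002, 0, 0], 0],
    [-1, [0.002, 0, 0], 0],
    [-1, [0.002, 0, 0], 0],
    [-1, [0.002, 0, 0], 0],
  ],
)

```text
time: 9.23
position: [444.7, -12.9, 92.2]
eef_rot: [[0.205, -0.005, 0.979], [-0.979, 0.019, 0.205], [-0.02, -1.0, -0.001]]
wrist_force: [-5.3, 33.5, 20.5]
width: 0.011
```

>>> step_arm(
  increments=[
    [-1, [0.002, 0, 0], 0],
    [-1, [0.002, 0, 0], 0],
    [-1, [0.002, 0, 0], 0],
  ],
)

```text
time: 9.48
position: [445.9, -18.7, 92.2]
eef_rot: [[0.205, -0.005, 0.979], [-0.979, 0.02, 0.205], [-0.02, -1.0, -0.001]]
wrist_force: [-5.9, 33.4, 20.5]
width: 0.004
```

>>> step_arm(
  increments=[
    [-1, [0.002, 0, 0], 0],
    [-1, [0.002, 0, 0], 0],
    [-1, [0.002, 0, 0], 0],
  ],
)

```text
time: 9.73
position: [447.2, -24.4, 92.2]
eef_rot: [[0.205, -0.005, 0.979], [-0.979, 0.02, 0.205], [-0.02, -1.0, -0.001]]
wrist_force: [-5.5, 33.4, 22.0]
width: 0.005
```

Run:
```python
from h import *
s=robot.get_state();im=robot.capture("wrist")
cv2.imwrite("pics/w6.png",cv2.resize(im[160:340,150:410,::-1],None,fx=3,fy=3,interpolation=cv2.INTER_CUBIC))
print(s["position"],s["wrist_force"],s["time"])
```

```text
[447.1999578  -24.43185765  92.21603703] [-5.52042227 33.41043978 21.97840274] 9.7333
```

View pics/w6.png

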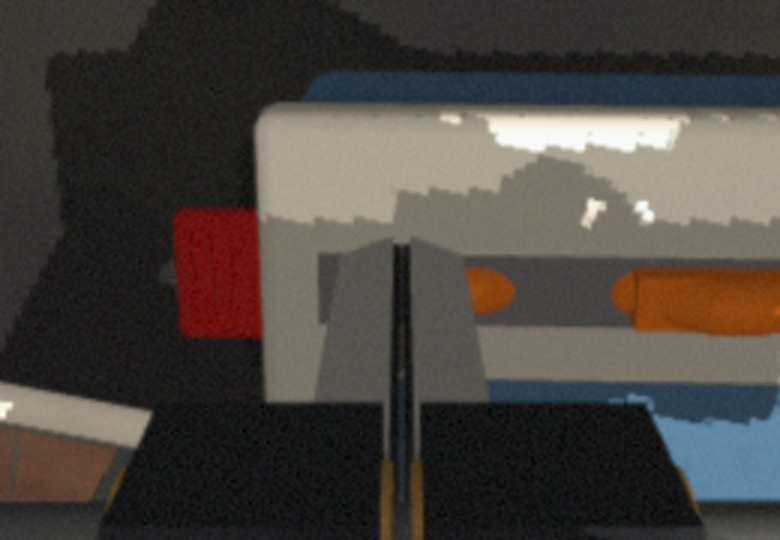

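>>> step_arm(
  increments=[
    [-1, [-0.002, 0, 0], 0],
    [-1, [0, -0.002, 0], 0],
    [-1, [0, -0.003, 0], 0],
    [-1, [0, -0.01, 0], 0],
    [-1, [0, -0.015, 0], 0],
    [-1, [0, -0.02, 0], 0],
    [-1, [0, -0.02, 0], 0],
    [-1, [0, -0.02, 0], 0],
    [-1, [0.0, -0.02, 0], 0],
    [-1, [0, -0.02, -0.01], 0],
    [-1, [0, 0, -0.02], 0],
    [-1, [0, 0, 0], 0],
  ],
)

```text
time: 10.78
position: [418.1, -37.3, 223.1]
eef_rot: [[0.208, 0.002, 0.978], [-0.978, -0.002, 0.208], [0.002, -1.0, 0.002]]
wrist_force: [-0.5, -0.1, -0.1]
width: 0.009
```

```bash
cat > m.py <<'E'
from h import *
import sys,pickle
from scipy.optimize import least_squares
def run(tag):
    s=robot.get_state();im=robot.capture("wrist")[:,:,::-1];cv2.imwrite(f"pics/{tag}.png",im)
    pickle.dump(s,open(tag+".pkl","wb"))
    a=robot.capture("scene")[:,:,::-1];b=robot.capture("side")[:,:,::-1]
    cv2.imwrite(f"pics/{tag}_sc.png",a);cv2.imwrite(f"pics/{tag}_si.png",b)
    cv2.imwrite(f"pics/{tag}_z.png",cv2.resize(np.hstack([a[165:255,280:370],b[175:265,280:370]]),None,fx=4.4,fy=4.4,interpolation=cv2.INTER_CUBIC))
    print(np.round(s["position"],1),np.round(s["eef_rot"],3).tolist(),np.round(s["wrist_force"],1),s["time"])
run(sys.argv[1])
E
python3 m.py w7
```

```text
[418.1 -37.3 223.1] [[0.208, 0.002, 0.978], [-0.978, -0.002, 0.208], [0.002, -1.0, 0.002]] [-0.5 -0.1 -0.1] 10.7833
```

View pics/w7.png

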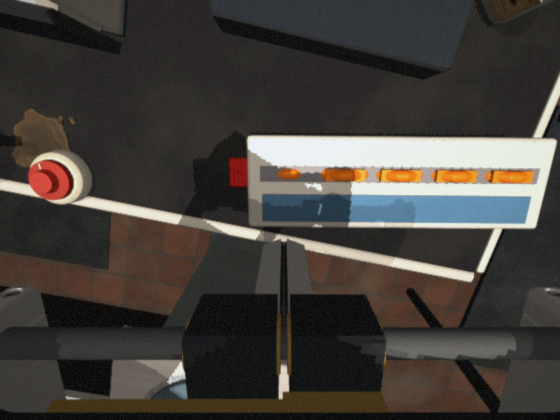

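View pics/w7_z.png

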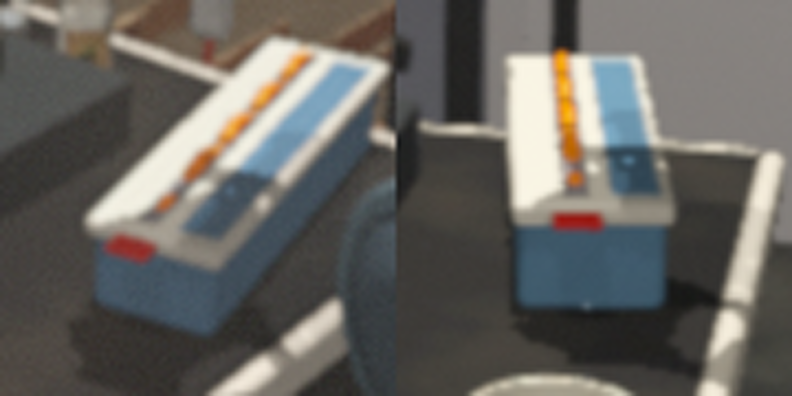

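```bash
cat > seg.py <<'E'
from h import *
import pickle,sys
tag=sys.argv[1];z=float(sys.argv[2]) if len(sys.argv)>2 else 80
s=pickle.load(open(tag+".pkl","rb"))
im=cv2.imread(f"pics/{tag}.png");hsv=cv2.cvtColor(im,cv2.COLOR_BGR2HSV)
m=cv2.inRange(hsv,(8,150,60),(28,255,255));m[:140]=0;m[290:]=0
m=cv2.morphologyEx(m,cv2.MORPH_OPEN,np.ones((3,3)))
n,l,st,c=cv2.connectedComponentsWithStats(m)
for i in np.argsort(st[1:,0])+1:
    if st[i,4]>60:
        rc=(st[i,1]+st[i,3]/2-.5,st[i,0]+st[i,2]/2-.5); w=onz("wrist",rc,z,s)
        d=np.array(s["eef_rot"]).T@(w-np.array(s["position"]))
        print(st[i].tolist(),rc,w.round(1),"tool xz",d[[0,2]].round(1))
m=cv2.inRange(hsv,(0,180,80),(6,255,255))|cv2.inRange(hsv,(174,180,80),(180,255,255));m[220:]=0
n,l,st,c=cv2.connectedComponentsWithStats(m)
for i in range(1,n):
    if st[i,4]>80: print("red",st[i].tolist(),onz("wrist",(st[i,1]+st[i,3]/2-.5,st[i,0]+st[i,2]/2-.5),66,s).round(1))
E
python3 seg.py w7; python3 seg.py w1
python3 - <<'E'
from h import *
import pickle;s=pickle.load(open("w7.pkl","rb"))
for rc in [(272,472),(270,482),(75,558),(228,537),(137,554)]: print(rc,onz("wrist",rc,0,s).round(),onz("wrist",rc,70,s).round())
s=pickle.load(open("w1.pkl","rb"))
for rc in [(105,522),(310,440)]: print(rc,onz("wrist",rc,0,s).round(),onz("wrist",rc,70,s).round())
E
```

```text
[278, 169, 22, 10, 186] (np.float64(173.5), np.float64(288.5)) [449.1 -35.8  80. ] tool xz [ 4.8 30.4]
[321, 169, 47, 12, 516] (np.float64(174.5), np.float64(344.0)) [459.5 -89.5  80. ] tool xz [59.4 29.4]
[377, 170, 45, 12, 499] (np.float64(175.5), np.float64(399.0)) [ 469.8 -142.8   80. ] tool xz [113.7  28.4]
[432, 170, 45, 12, 509] (np.float64(175.5), np.float64(454.0)) [ 481.  -195.9   80. ] tool xz [168.   28.4]
[486, 171, 47, 12, 538] (np.float64(176.5), np.float64(509.0)) [ 491.4 -249.4   80. ] tool xz [222.5  27.4]
red [229, 158, 18, 29, 495] [437.5  15.1  66. ]
red [29, 161, 42, 38, 871] [389.5 204.2  66. ]
[156, 160, 47, 13, 500] (np.float64(166.0), np.float64(179.0)) [443.4 -16.   80. ] tool xz [-103.9   37.2]
[211, 160, 47, 13, 542] (np.float64(166.0), np.float64(234.0)) [455.1 -69.4  80. ] tool xz [-49.3  37.2]
[266, 161, 46, 12, 512] (np.float64(166.5), np.float64(288.5)) [ 466.1 -122.3   80. ] tool xz [ 4.8 36.7]
[321, 161, 45, 12, 492] (np.float64(166.5), np.float64(343.0)) [ 477.6 -175.1   80. ] tool xz [58.9 36.7]
[376, 161, 46, 12, 521] (np.float64(166.5), np.float64(398.5)) [ 489.4 -228.9   80. ] tool xz [113.9  36.7]
red [120, 150, 20, 30, 474] [431.1  38.7  66. ]
(272, 472) [ 356. -314.    0.] [ 382. -260.   70.]
(270, 482) [ 362. -326.    0.] [ 387. -270.   70.]
(75, 558) [ 612. -318.    0.] [ 590. -263.   70.]
(228, 537) [ 434. -374.    0.] [ 445. -309.   70.]
(137, 554) [ 546. -344.    0.] [ 537. -285.   70.]
(105, 522) [ 586. -381.    0.] [ 571. -331.   70.]
(310, 440) [ 301. -383.    0.] [ 338. -333.   70.]
```

>>> step_arm(
  increments=[
    [-1, [0.015, 0, 0.008], 0.8],
    [-1, [0.015, 0, 0.008], 0],
    [-1, [0.015, 0, 0.008], 0],
    [-1, [0.016, 0, 0.008], 0],
    [-1, [0, 0.018, 0], 0],
    [-1, [0, 0.018, 0], 0],
    [-1, [0, 0.018, 0], 0],
    [-1, [0, 0.018, 0], 0],
    [-1, [0, 0.018, 0], 0],
    [-1, [0, 0.012, 0], 0],
    [-1, [0, 0, 0], 0],
    [-1, [0, 0, 0], 0],
  ],
)

```text
time: 11.93
position: [462.0, -89.7, 118.7]
eef_rot: [[0.195, -0.003, 0.981], [-0.981, 0.001, 0.195], [-0.002, -1.0, -0.002]]
wrist_force: [0.8, -0.7, 0.3]
width: 0.003
```

```bash
python3 m.py w8; python3 seg.py w8 82
```

```text
[462.  -89.7 118.7] [[0.195, -0.003, 0.981], [-0.981, 0.001, 0.195], [-0.002, -1.0, -0.002]] [ 0.8 -0.7  0.3] 11.9333
[193, 236, 31, 14, 368] (np.float64(242.5), np.float64(208.0)) [452.8 -39.2  82. ] tool xz [-51.3   0.9]
[253, 235, 67, 19, 646] (np.float64(244.0), np.float64(286.0)) [462.1 -91.3  82. ] tool xz [ 1.6 -0.1]
[332, 235, 66, 19, 1115] (np.float64(244.0), np.float64(364.5)) [ 472.6 -143.5   82. ] tool xz [54.8 -0.1]
[410, 235, 66, 19, 1077] (np.float64(244.0), np.float64(442.5)) [ 482.9 -195.2   82. ] tool xz [107.6  -0. ]
[488, 235, 69, 19, 1138] (np.float64(244.0), np.float64(522.0)) [ 493.5 -247.9   82. ] tool xz [1.614e+02 1.000e-01]
```

View pics/w8.png

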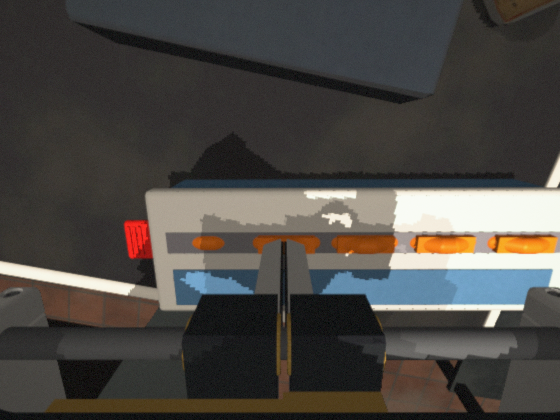

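>>> step_arm(
  increments=[
    [-1, [0.0015, 0.004, 0], 0],
    [-1, [0, 0.004, 0], 0],
    [-1, [0, 0.004, 0], 0],
    [-1, [0, 0.002, 0], 0],
    [-1, [0, 0.002, 0], 0],
    [-1, [0, 0.002, 0], 0],
    [-1, [0, 0.001, 0], 0],
    [-1, [0, 0.001, 0], 0],
    [-1, [0, 0, 0], 0],
  ],
)

```text
time: 12.83
position: [462.6, -91.5, 99.6]
eef_rot: [[0.195, -0.0, 0.981], [-0.981, 0.0, 0.195], [-0.0, -1.0, -0.0]]
wrist_force: [-0.7, -0.1, 1.0]
width: 0.003
```

>>> step_arm(
  increments=[
    [-1, [0, 0.001, 0], 0],
    [-1, [0, 0.001, 0], 0],
    [-1, [0, 0.0005, 0], 0],
    [-1, [0, 0, 0], 0],
  ],
)

```text
time: 13.17
position: [462.7, -91.5, 97.2]
eef_rot: [[0.195, 0.0, 0.981], [-0.981, -0.0, 0.195], [0.0, -1.0, 0.0]]
wrist_force: [-0.5, 0.2, 1.4]
width: 0.006
```

>>> step_arm(
  increments=[
    [-1, [0, 0.0005, 0], 0],
    [-1, [0, 0.0005, 0], 0],
    [-1, [0, 0, 0], 0],
    [-1, [0, 0, 0], 0],
  ],
)

```text
time: 13.5
position: [462.7, -91.6, 96.3]
eef_rot: [[0.195, 0.0, 0.981], [-0.981, -0.0, 0.195], [0.0, -1.0, 0.0]]
wrist_force: [-0.5, 0.3, 0.8]
width: 0.008
```

>>> step_arm(
  increments=[
    [-1, [0, 0.0005, 0], 0],
    [-1, [0, 0, 0], 0],
    [-1, [0, 0, 0], 0],
  ],
)

```text
time: 13.75
position: [462.8, -91.5, 96.0]
eef_rot: [[0.195, 0.0, 0.981], [-0.981, -0.0, 0.195], [0.0, -1.0, 0.0]]
wrist_force: [-1.6, 0.5, 4.3]
width: 0.007
```

>>> step_arm(
  increments=[
    [-1, [0, 0.0004, 0], 0],
    [-1, [0, 0, 0], 0],
    [-1, [0, 0, 0], 0],
  ],
)

```text
time: 14.0
position: [462.8, -91.6, 95.9]
eef_rot: [[0.195, -0.0, 0.981], [-0.981, -0.0, 0.195], [0.0, -1.0, -0.0]]
wrist_force: [-1.5, 1.1, 7.4]
width: 0.004
```

>>> step_arm(
  increments=[
    [-1, [0, -0.006, 0], 0],
    [-1, [0, -0.007, 0], 0],
    [-1, [0.014, 0, 0], 0],
    [-1, [0.014, 0, 0], 0],
    [-1, [0.014, 0, 0], 0],
    [-1, [0.014, 0, 0], 0],
    [-1, [0, 0.002, 0], 0],
    [-1, [0, 0.002, 0], 0],
    [-1, [0, 0.002, 0], 0],
    [-1, [0, 0, 0], 0],
  ],
)

```text
time: 14.83
position: [473.3, -146.2, 101.8]
eef_rot: [[0.195, -0.001, 0.981], [-0.981, 0.0, 0.195], [-0.0, -1.0, -0.001]]
wrist_force: [0.3, 0.8, 0.0]
width: 0.003
```

```bash
python3 m.py w9; python3 seg.py w9 82
```

```text
[ 473.3 -146.2  101.8] [[0.195, -0.001, 0.981], [-0.981, 0.0, 0.195], [-0.0, -1.0, -0.001]] [0.3 0.8 0. ] 14.8333
[98, 246, 35, 15, 422] (np.float64(253.0), np.float64(115.0)) [453.4 -42.6  82. ] tool xz [-105.5    0.7]
[182, 245, 35, 15, 424] (np.float64(252.0), np.float64(199.0)) [464.4 -94.1  82. ] tool xz [-52.9   1.4]
[252, 245, 11, 18, 161] (np.float64(253.5), np.float64(257.0)) [ 470.5 -129.8   82. ] tool xz [-16.6   0.4]
[305, 244, 10, 19, 156] (np.float64(253.0), np.float64(309.5)) [ 477.2 -162.    82. ] tool xz [16.2  0.8]
[333, 244, 70, 21, 1305] (np.float64(254.0), np.float64(367.5)) [ 483.7 -197.7   82. ] tool xz [52.5  0.1]
[416, 244, 73, 21, 1321] (np.float64(254.0), np.float64(452.0)) [ 494.  -249.4   82. ] tool xz [105.3   0.2]
```

View pics/w9.png

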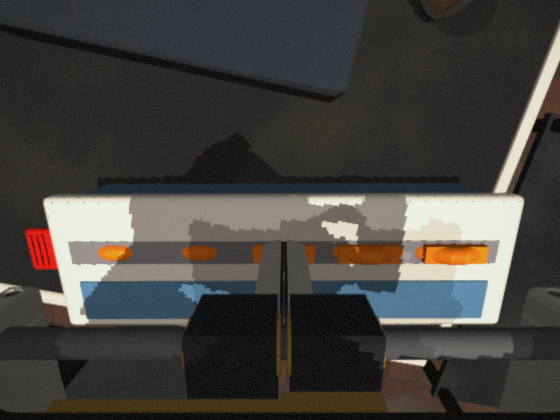

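>>> step_arm(
  increments=[
    [-1, [0, 0.001, 0], 0],
    [-1, [0, 0.001, 0], 0],
    [-1, [0, 0.001, 0], 0],
    [-1, [0, 0.001, 0], 0],
    [-1, [0, 0.001, 0], 0],
    [-1, [0, 0.001, 0], 0],
    [-1, [0, 0.0005, 0], 0],
    [-1, [0, 0, 0], 0],
    [-1, [0, 0, 0], 0],
  ],
)

```text
time: 15.73
position: [473.7, -146.4, 96.1]
eef_rot: [[0.195, 0.0, 0.981], [-0.981, 0.0, 0.195], [-0.0, -1.0, 0.0]]
wrist_force: [-1.2, 2.5, 4.2]
width: 0.004
```

>>> step_arm(
  increments=[
    [-1, [0, 0.0005, 0], 0],
    [-1, [0, 0, 0], 0],
    [-1, [0, 0, 0], 0],
  ],
)

```text
time: 15.98
position: [473.7, -146.4, 95.9]
eef_rot: [[0.195, -0.0, 0.981], [-0.981, 0.0, 0.195], [-0.0, -1.0, -0.0]]
wrist_force: [-3.3, 2.9, 7.5]
width: 0.006
```

Home (7.5 N). Next is piece 4.

>>> step_arm(
  increments=[
    [-1, [0, -0.006, 0], 0],
    [-1, [0, -0.007, 0], 0],
    [-1, [0.014, 0, 0], 0],
    [-1, [0.014, 0, 0], 0],
    [-1, [0.014, 0, 0], 0],
    [-1, [0.014, 0, 0], 0],
    [-1, [0, 0.002, 0], 0],
    [-1, [0, 0.002, 0], 0],
    [-1, [0, 0.002, 0], 0],
    [-1, [0, 0, 0], 0],
  ],
)

```text
time: 16.82
position: [484.2, -201.1, 101.8]
eef_rot: [[0.195, -0.001, 0.981], [-0.981, 0.0, 0.195], [-0.0, -1.0, -0.001]]
wrist_force: [0.2, -1.1, 0.5]
width: 0.003
```

>>> step_arm(
  increments=[
    [-1, [0, 0.001, 0], 0],
    [-1, [0, 0.001, 0], 0],
    [-1, [0, 0.001, 0], 0],
    [-1, [0, 0.001, 0], 0],
    [-1, [0, 0.001, 0], 0],
    [-1, [0, 0.001, 0], 0],
    [-1, [0, 0.0005, 0], 0],
    [-1, [0, 0, 0], 0],
    [-1, [0, 0, 0], 0],
  ],
)

```text
time: 17.57
position: [484.4, -201.1, 96.0]
eef_rot: [[0.195, -0.001, 0.981], [-0.981, 0.001, 0.195], [-0.001, -1.0, -0.0]]
wrist_force: [-2.0, 1.8, 4.9]
width: 0.003
```

>>> step_arm(
  increments=[
    [-1, [0, 0.0004, 0], 0],
    [-1, [0, 0, 0], 0],
    [-1, [0, 0, 0], 0],
  ],
)

```text
time: 17.82
position: [484.5, -201.1, 95.9]
eef_rot: [[0.195, -0.001, 0.981], [-0.981, 0.001, 0.195], [-0.001, -1.0, -0.0]]
wrist_force: [-3.1, 2.5, 6.5]
width: 0.004
```

>>> step_arm(
  increments=[
    [-1, [0, -0.006, 0], 0],
    [-1, [0, -0.007, 0], 0],
    [-1, [0.014, 0, 0], 0],
    [-1, [0.014, 0, 0], 0],
    [-1, [0.014, 0, 0], 0],
    [-1, [0.014, 0, 0], 0],
    [-1, [0, 0.002, 0], 0],
    [-1, [0, 0.002, 0], 0],
    [-1, [0, 0.002, 0], 0],
    [-1, [0, 0, 0], 0],
  ],
)

```text
time: 18.65
position: [495.2, -256.0, 101.9]
eef_rot: [[0.195, -0.001, 0.981], [-0.981, 0.0, 0.195], [-0.0, -1.0, -0.001]]
wrist_force: [-0.2, 0.1, 0.3]
width: 0.006
```

```bash
python3 m.py w10; python3 seg.py w10 82
```

```text
[ 495.2 -256.   101.9] [[0.195, -0.001, 0.981], [-0.981, 0.0, 0.195], [-0.0, -1.0, -0.001]] [-0.2  0.1  0.3] 18.65
[14, 246, 34, 14, 409] (np.float64(252.5), np.float64(30.5)) [ 465.2 -100.4   82. ] tool xz [-158.4    0.9]
[98, 245, 35, 15, 422] (np.float64(252.0), np.float64(115.0)) [ 475.9 -152.3   82. ] tool xz [-105.4    1.3]
[182, 245, 35, 15, 432] (np.float64(252.0), np.float64(199.0)) [ 486.2 -203.9   82. ] tool xz [-52.9   1.4]
[252, 244, 11, 19, 170] (np.float64(253.0), np.float64(257.0)) [ 492.6 -239.6   82. ] tool xz [-16.6   0.7]
[305, 244, 10, 18, 154] (np.float64(252.5), np.float64(309.5)) [ 499.4 -271.7   82. ] tool xz [16.2  1.1]
```

View pics/w10.png

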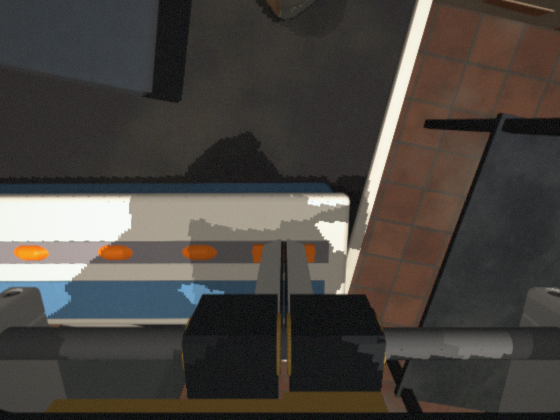

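>>> step_arm(
  increments=[
    [-1, [0, 0.001, 0], 0],
    [-1, [0, 0.001, 0], 0],
    [-1, [0, 0.001, 0], 0],
    [-1, [0, 0.001, 0], 0],
    [-1, [0, 0.001, 0], 0],
    [-1, [0, 0.001, 0], 0],
    [-1, [0, 0.0005, 0], 0],
    [-1, [0, 0, 0], 0],
    [-1, [0, 0, 0], 0],
  ],
)

```text
time: 19.55
position: [495.5, -256.2, 96.1]
eef_rot: [[0.195, 0.0, 0.981], [-0.981, 0.0, 0.195], [-0.0, -1.0, 0.0]]
wrist_force: [-1.2, 2.5, 3.3]
width: 0.005
```

>>> step_arm(
  increments=[
    [-1, [0, 0.0004, 0], 0],
    [-1, [0, 0, 0], 0],
    [-1, [0, 0, 0], 0],
  ],
)

```text
time: 19.8
position: [495.5, -256.3, 96.0]
eef_rot: [[0.195, 0.0, 0.981], [-0.981, 0.0, 0.195], [-0.0, -1.0, 0.0]]
wrist_force: [-1.1, 3.5, 5.6]
width: 0.003
```

>>> step_arm(
  increments=[
    [-1, [0, -0.01, 0], 0],
    [-1, [0, -0.015, 0], 0],
    [-1, [0, -0.015, 0], 0],
    [-1, [0.02, 0, 0], 0],
    [-1, [0.02, 0, 0], -1.0],
    [-1, [0.02, 0, 0], 0],
    [-1, [0.012, 0, 0], 0],
    [-1, [0, 0.01, 0], 0],
    [-1, [0, 0.01, 0], 0],
    [-1, [0, 0.01, 0], 0],
    [-1, [0, 0, 0], 0],
  ],
)

```text
time: 20.72
position: [508.2, -324.3, 101.8]
eef_rot: [[0.213, -0.005, 0.977], [-0.977, 0.004, 0.213], [-0.005, -1.0, -0.004]]
wrist_force: [-0.2, 1.0, 0.4]
width: 0.005
```

```bash
python3 m.py w11
```

```text
[ 508.2 -324.3  101.8] [[0.213, -0.005, 0.977], [-0.977, 0.004, 0.213], [-0.005, -1.0, -0.004]] [-0.2  1.   0.4] 20.7167
```

View pics/w11.png

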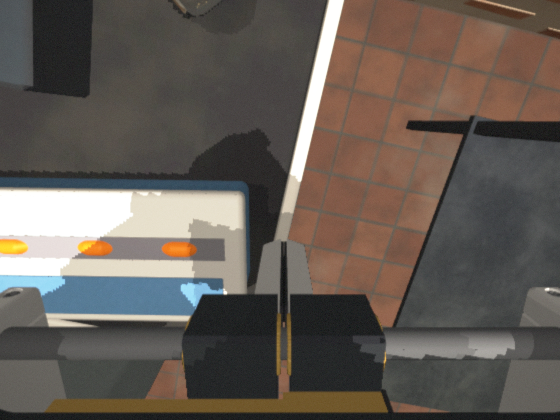

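View pics/w11_sc.png

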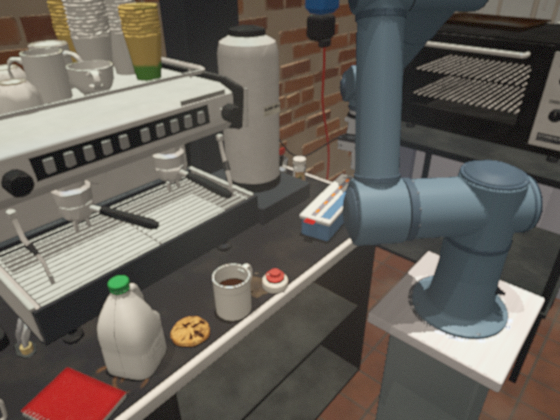

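>>> step_arm(
  increments=[
    [-1, [0, 0.006, 0], 0],
    [-1, [0, 0.006, 0], 0],
    [-1, [0, 0.006, 0], 0],
    [-1, [0, 0.006, 0], 0],
    [-1, [0, 0.006, 0], 0],
    [-1, [0, 0.006, 0], 0],
    [-1, [0, 0, 0], 0],
  ],
)

```text
time: 21.45
position: [509.2, -326.1, 67.7]
eef_rot: [[0.212, -0.002, 0.977], [-0.977, 0.002, 0.212], [-0.002, -1.0, -0.002]]
wrist_force: [-0.5, -0.5, -0.3]
width: 0.007
```

```bash
python3 m.py w12
python3 - <<'E'
import cv2
print(cv2.imwrite("pics/w12s.png",cv2.resize(cv2.imread("pics/w12_si.png")[130:280,260:440],None,fx=4,fy=4)))
E
```

```text
[ 509.2 -326.1   67.7] [[0.212, -0.002, 0.977], [-0.977, 0.002, 0.212], [-0.002, -1.0, -0.002]] [-0.5 -0.5 -0.3] 21.45
True
```

View pics/w12.png

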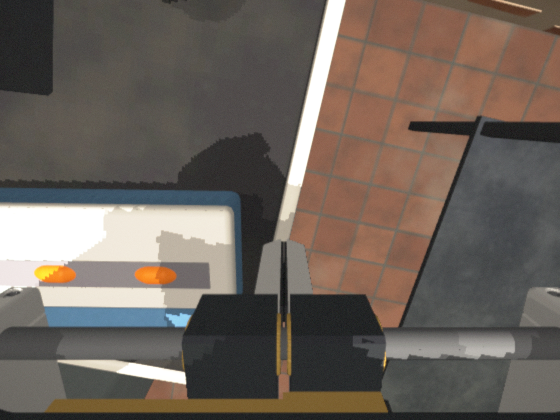

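View pics/w12s.png

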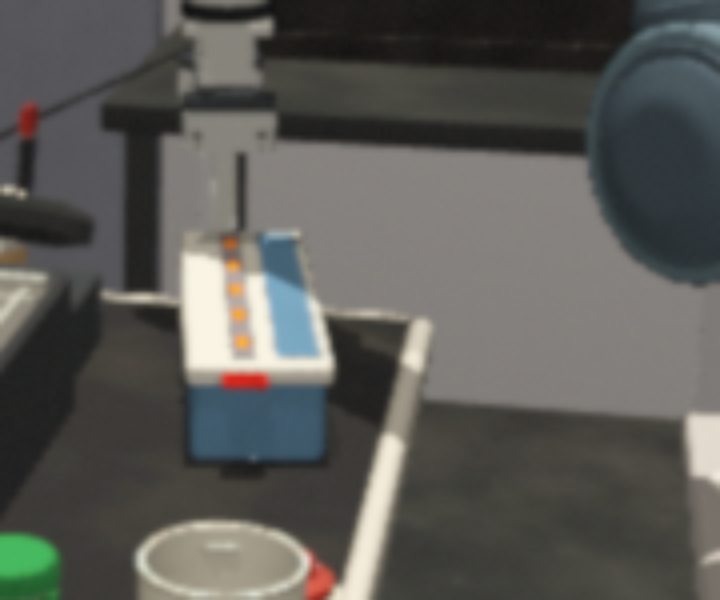

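>>> step_arm(
  increments=[
    [-1, [-0.003, 0, 0], 0],
    [-1, [-0.003, 0, 0], 0],
    [-1, [-0.002, 0, 0], 0],
    [-1, [-0.001, 0, 0], 0],
    [-1, [-0.001, 0, 0], 0],
    [-1, [0, 0, 0], 0],
  ],
)

```text
time: 22.1
position: [507.9, -316.8, 69.6]
eef_rot: [[0.212, 0.0, 0.977], [-0.977, -0.0, 0.212], [0.0, -1.0, 0.0]]
wrist_force: [0.6, 0.2, -1.2]
width: 0.004
```

>>> step_arm(
  increments=[
    [-1, [-0.001, 0, 0], 0],
    [-1, [-0.001, 0, 0], 0],
    [-1, [-0.001, 0, 0], 0],
    [-1, [-0.001, 0, 0], 0],
  ],
)

```text
time: 22.43
position: [507.0, -313.0, 69.5]
eef_rot: [[0.212, 0.0, 0.977], [-0.977, 0.0, 0.212], [-0.0, -1.0, 0.0]]
wrist_force: [0.2, 0.1, -0.2]
width: 0.009
```

>>> step_arm(
  increments=[
    [-1, [-0.001, 0, 0], 0],
    [-1, [-0.001, 0, 0], 0],
    [-1, [-0.001, 0, 0], 0],
  ],
)

```text
time: 22.68
position: [506.5, -310.3, 69.6]
eef_rot: [[0.212, 0.0, 0.977], [-0.977, -0.001, 0.212], [0.001, -1.0, 0.0]]
wrist_force: [-0.4, -3.2, -1.5]
width: 0.005
```

>>> step_arm(
  increments=[
    [-1, [-0.001, 0, 0], 0],
    [-1, [-0.001, 0, 0], 0],
    [-1, [-0.001, 0, 0], 0],
  ],
)

```text
time: 22.93
position: [506.5, -310.2, 69.7]
eef_rot: [[0.212, 0.003, 0.977], [-0.977, -0.007, 0.212], [0.008, -1.0, 0.001]]
wrist_force: [3.2, -13.4, -9.9]
width: 0.003
```

>>> step_arm(
  increments=[
    [-1, [-0.001, 0.0005, 0], 0],
    [-1, [-0.001, 0.0005, 0], 0],
    [-1, [-0.001, 0, 0], 0],
  ],
)

```text
time: 23.18
position: [506.7, -309.3, 69.8]
eef_rot: [[0.212, 0.006, 0.977], [-0.977, -0.011, 0.212], [0.012, -1.0, 0.003]]
wrist_force: [3.8, -16.3, -8.1]
width: 0.005
```

>>> step_arm(
  increments=[
    [-1, [-0.001, 0.0005, 0], 0],
    [-1, [-0.001, 0.0005, 0], 0],
    [-1, [-0.001, 0, 0], 0],
    [-1, [-0.001, 0, 0], 0],
  ],
)

```text
time: 23.52
position: [506.8, -306.4, 69.8]
eef_rot: [[0.212, 0.008, 0.977], [-0.977, -0.013, 0.212], [0.015, -1.0, 0.005]]
wrist_force: [5.3, -17.3, -7.1]
width: 0.001
```

>>> step_arm(
  increments=[
    [-1, [-0.0012, 0, 0], 0],
    [-1, [-0.0012, 0, 0], 0],
    [-1, [-0.0012, 0, 0], 0],
    [-1, [-0.0012, 0, 0], 0],
    [-1, [-0.0012, 0, 0], 0],
    [-1, [-0.0012, 0, 0], 0],
    [-1, [-0.0012, 0, 0], 0],
    [-1, [-0.0012, 0, 0], 0],
    [-1, [-0.0012, 0, 0], 0],
    [-1, [0, 0, 0], 0],
  ],
)

```text
time: 24.35
position: [504.6, -295.5, 69.8]
eef_rot: [[0.212, 0.008, 0.977], [-0.977, -0.013, 0.212], [0.014, -1.0, 0.005]]
wrist_force: [5.1, -16.6, -5.8]
width: 0.003
```

```bash
python3 m.py w13
cat > cmp.py <<'E'
import cv2,numpy as np,sys
from h import *
t=sys.argv[1]
# tab location via red mask centroid (subpixel), and end-face template match
for cam,f0,f1,box in [("scene","scene0",t+"_sc",(190,250,285,345)),("side","side0",t+"_si",(195,255,300,350))]:
    a=cv2.imread(f"pics/{f0}.png");b=cv2.imread(f"pics/{f1}.png")
    def tab(im):
        h=cv2.cvtColor(im,cv2.COLOR_BGR2HSV);m=cv2.inRange(h,(0,150,60),(8,255,255))|cv2.inRange(h,(172,150,60),(180,255,255))
        m[:195]=0;m[245:]=0;m[:,:290]=0;m[:,345:]=0
        y,x=np.nonzero(m);return y.mean(),x.mean(),len(y)
    ta,tb=tab(a),tab(b)
    print(cam,np.round(ta,2),np.round(tb,2),"tab shift mm",(onz(cam,tb[:2],64)-onz(cam,ta[:2],64)).round(1))
E
python3 cmp.py w12; python3 cmp.py w13
```

```text
[ 504.6 -295.5   69.8] [[0.212, 0.008, 0.977], [-0.977, -0.013, 0.212], [0.014, -1.0, 0.005]] [  5.1 -16.6  -5.8] 24.35
scene [225.14 305.4   35.  ] [221.03 309.4   35.  ] tab shift mm [  4.8 -24.3   0. ]
side [228.45 321.74  42.  ] [225. 321.  33.] tab shift mm [  5.7 -23.8   0. ]
scene [225.14 305.4   35.  ] [223.81 307.94  36.  ] tab shift mm [ -1.1 -10.1   0. ]
side [228.45 321.74  42.  ] [227. 322.  33.] tab shift mm [  0.9 -10.2   0. ]
```

>>> step_arm(
  increments=[
    [-1, [-0.0012, 0, 0], 0],
    [-1, [-0.0012, 0, 0], 0],
    [-1, [-0.0012, 0, 0], 0],
    [-1, [-0.0012, 0, 0], 0],
    [-1, [-0.0012, 0, 0], 0],
    [-1, [-0.0012, 0, 0], 0],
    [-1, [-0.001, 0, 0], 0],
    [-1, [0, 0, 0], 0],
  ],
)

```text
time: 25.17
position: [502.8, -287.5, 69.7]
eef_rot: [[0.212, 0.008, 0.977], [-0.977, -0.013, 0.212], [0.014, -1.0, 0.005]]
wrist_force: [6.0, -15.8, -5.8]
width: 0.007
```

```bash
python3 m.py w14; python3 cmp.py w14
```

```text
[ 502.8 -287.5   69.7] [[0.212, 0.008, 0.977], [-0.977, -0.013, 0.212], [0.014, -1.0, 0.005]] [  6.  -15.8  -5.8] 25.1667
scene [225.14 305.4   35.  ] [225.14 306.63  35.  ] tab shift mm [-2.6 -2.2  0. ]
side [228.45 321.74  42.  ] [228. 323.  33.] tab shift mm [-2.6 -3.8  0. ]
```

View pics/w14_z.png

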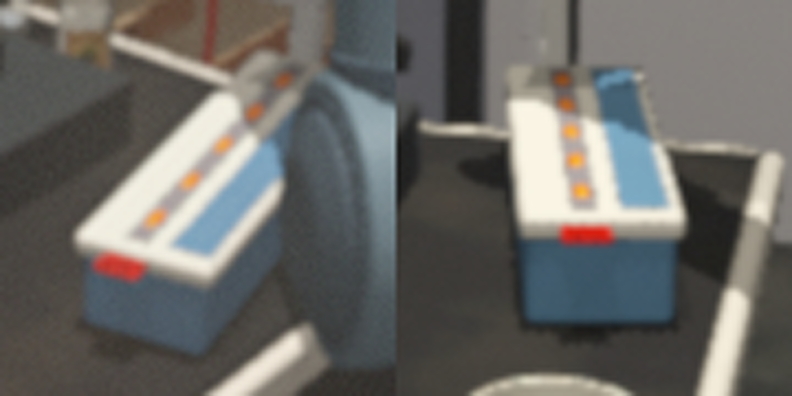

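>>> step_arm(
  increments=[
    [-1, [0.005, 0, 0], 0],
    [-1, [0.005, 0, 0], 0],
    [-1, [0.006, 0, 0], 0],
    [-1, [0.003, -0.01, 0], 0],
    [-1, [0, -0.025, 0], 0],
    [-1, [0, -0.025, 0], 0],
    [-1, [0, -0.025, 0], 0],
    [-1, [0, -0.025, 0], 0],
    [-1, [0, -0.025, 0], 0],
    [-1, [0, -0.025, 0], 0],
    [-1, [-0.03, 0, -0.006], 0],
    [-1, [-0.03, 0, -0.006], 0],
  ],
)

```text
time: 26.32
position: [480.5, -245.0, 230.5]
eef_rot: [[0.211, 0.003, 0.978], [-0.978, -0.002, 0.211], [0.003, -1.0, 0.003]]
wrist_force: [0.1, 0.3, -0.5]
width: 0.006
```

>>> step_arm(
  increments=[
    [-1, [-0.03, 0, -0.006], 0],
    [-1, [-0.03, 0, -0.006], 0],
    [-1, [-0.03, 0, -0.006], 0],
    [-1, [-0.03, 0, -0.006], 0],
    [-1, [-0.005, 0, 0], 0],
    [-1, [0, 0, 0], 0],
    [-1, [0, 0, 0], 0],
  ],
)

```text
time: 26.9
position: [430.3, -127.6, 228.2]
eef_rot: [[0.213, 0.001, 0.977], [-0.977, -0.001, 0.213], [0.001, -1.0, 0.001]]
wrist_force: [0.4, -0.1, -0.0]
width: 0.004
```

```bash
python3 m.py w15; python3 cmp.py w15;python3 seg.py w15 74; echo; python3 seg.py w1 82
```

```text
[ 430.3 -127.6  228.2] [[0.213, 0.001, 0.977], [-0.977, -0.001, 0.213], [0.001, -1.0, 0.001]] [ 0.4 -0.1 -0. ] 26.9
scene [225.14 305.4   35.  ] [225.08 306.53  36.  ] tab shift mm [-2.2 -2.3  0. ]
side [228.45 321.74  42.  ] [228. 323.  33.] tab shift mm [-2.6 -3.8  0. ]
[169, 164, 21, 10, 178] (np.float64(168.5), np.float64(179.0)) [440.7 -16.6  74. ] tool xz [-106.4   33.7]
[223, 164, 22, 10, 186] (np.float64(168.5), np.float64(233.5)) [452.5 -70.7  74. ] tool xz [-51.   33.7]
[277, 164, 22, 10, 185] (np.float64(168.5), np.float64(287.5)) [ 464.2 -124.3   74. ] tool xz [ 3.9 33.7]
[332, 164, 21, 10, 182] (np.float64(168.5), np.float64(342.0)) [ 476.  -178.4   74. ] tool xz [59.2 33.7]
[387, 164, 21, 10, 178] (np.float64(168.5), np.float64(397.0)) [ 487.8 -233.    74. ] tool xz [115.1  33.7]
red [120, 154, 20, 29, 475] [428.6  36.2  66. ]

[156, 160, 47, 13, 500] (np.float64(166.0), np.float64(179.0)) [443.8 -16.6  82. ] tool xz [-103.2   37.4]
[211, 160, 47, 13, 542] (np.float64(166.0), np.float64(234.0)) [455.4 -69.6  82. ] tool xz [-49.   37.5]
[266, 161, 46, 12, 512] (np.float64(166.5), np.float64(288.5)) [ 466.4 -122.2   82. ] tool xz [ 4.8 37. ]
[321, 161, 45, 12, 492] (np.float64(166.5), np.float64(343.0)) [ 477.8 -174.7   82. ] tool xz [58.5 37. ]
[376, 161, 46, 12, 521] (np.float64(166.5), np.float64(398.5)) [ 489.5 -228.1   82. ] tool xz [113.1  37. ]
red [120, 150, 20, 30, 474] [431.1  38.7  66. ]
```

View pics/w15.png

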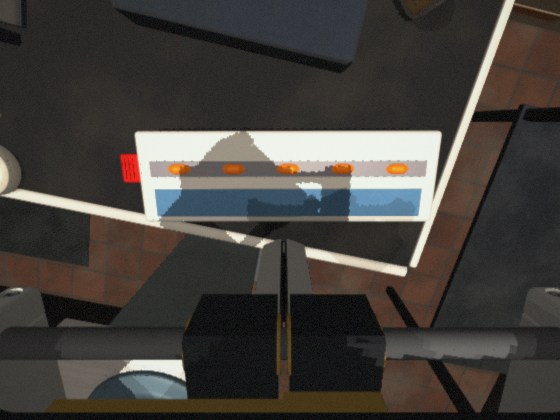

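Run:
```python
from rig import robot
print(robot.job_done(), robot.get_state()["time"])
```

```text
the job is handed in; nothing more can be done
the job is handed in; nothing more can be done
```

All five snaps are pressed down, in order from the red tab. But I pushed the box about 25 mm out of place on the way and had to push it back.

- **Pressing:** I tried to slide along the row from snap 1, but the fingertip jammed on its sloping end. The box was dragged about 25 mm to the right at roughly 34 N sideways and 20 N vertical, so that part was not light. I had sent several slide moves together, so I did not stop it early.
- **Snaps 2 to 5:** I pressed these one at a time from straight above, instead of running along the row. Each reached a clear stop at its home height, with 6–8 N at the end.
- **Moving the box back:** I pushed its right-hand end back with the shut fingers, using about 17 N. It stayed flat on the worktop.

**Last checks, about 27 s on the clock:**
- **Snaps:** all five look equally low in the wrist picture. Snap 1 was never tested with a straight press, but it took the 20 N while jammed and looks the same as the others.
- **Box position:** the turn is back to the original within measurement error. The wrist camera puts the box about 3.5 mm from where it started, and the two fixed cameras say 3–5 mm. I left that remaining offset uncorrected.
- **Bystanders:** the arm never went near the mug, shaker or timer, though I did not re-measure their positions. The gripper was clear of everything when I handed in.

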